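# Stack a stack-nest parts tray on a loaded one

### The arm

A 7-joint arm with a two-finger parallel gripper is mounted at the origin on the work surface. World frame = base frame: x ahead of the robot, y to its left, z up, the work surface at z = 0. Lengths are in m, angles in rad, forces in N, time in s.
With the tool pointing down it reaches from about 0.425 to 1.025 m from the base axis. Payload 9.4 kg.
Tool frame: the origin (TCP) lies at the very end of the fingers, on their centre line; the grasp point (between the pads) lies 19 mm behind it; z points along the fingers, y is the line along which they close (so a half turn about z gives the same grasp; the last joint's range is limited). The gripper opens to 93 mm and grips with 3 to 60 N. Pads are 15 mm wide; open, the fingers measure 128 mm over their backs; the gripper's body (75 mm by 188 mm) begins 65 mm behind the grasp point.
Start: joints at [-1.376, 0.599, -0.003, 1.599, 0.002, 0.943, -0.08], TCP at [0.195, 0.698, 0.219] pointing down, gripper open.
Joint ranges: [-2.57, 2.57], [-0.35, 1.97], [-1.29, 1.29], [0.11, 2.56], [-1.05, 4.19], [0.11, 1.86], [-2.63, 2.63]. Speed limits (rad/s): [2.22, 2.22, 3.01, 3.01, 3.14, 3.14, 3.14].

### API

Orientations are given as a unit quaternion [w, x, y, z].
In Python, from bench import arm gives the robot as it stands. The module is installed in compiled form; this text tells all that it offers.
- The arm moves only by the tool drive_tool, never from a script. Its argument "motion" is text: rows parted by semicolons, each of 6 numbers parted by spaces: the shift along the tool's x, y, z as a fraction of full scale, then the turn, a rotation vector about the tool's x, y, z as a fraction of full scale. In form: tx ty tz wx wy wz; .... A call has 1 to 8 rows; each row shifts and turns the commanded pose from where the row before left it, along the tool's axes as they then stand; what a row does not reach is not made up. Full scale, the value 1, is 300 mm for a shift and 0.5 rad for a turn. A row lasts 1/12 s, in which the tool goes at most 41.7 mm and 7.16 degrees, less where a joint would pass 70% of its speed; a pose out of reach is approached as far as the arm can. A call with a number of a shift or a turn outside -1 to 1 is refused whole. A call with a gripper value outside its range is refused whole. "gripper" is the opening, from -1 (shut) to 1 (fully open), set as the call begins (left out, the last holds). The fingers move at their own pace and stop on an object; "force" is the grip in N (left out, the last holds). Time passes only in rows, so rows that do not move let the fingers close. It gives the time, the measured TCP pose, the force, the opening and the grip force at its end, in the units of the state.
- arm.read_state(): the state, without advancing time (a new reading comes with each control period).
- arm.snapshot(name): name is "side" or "top"; returns a dict with "pixels" (384x512x3 uint8, blue, green, red), "fx", "fy", "cx", "cy" (pixels), "position" and "attitude" of the camera in the world. Camera axes: x right, y up, looking along -z (the intrinsics and any distortion apply to the point x, -y, -z); pixel columns grow to the right and rows downward; lengths in m; the calibration is good to about 2 mm. A picture is of the moment at which its call begins. There is no depth.
- arm.job_done(): hands the job in; it is judged then, once.
The state is a dict: "time_s": time; "q": joint angles; "qd": joint speeds; "joint_torque": joint torques, N m; "eef_pos": TCP position; "ee_rot": TCP orientation; "force": force on the tool from outside, world axes, zero at the start; "torque": the same for the moment, N m; "grip_width": opening from 0.0 (shut) to 1.0 (fully open); "finger_force": force on a finger pad.
Only numpy, scipy, OpenCV 4.12 (cv2) and the standard library are available. Lean on these libraries where they do the work, as an engineer would, in place of code of your own. Each camera call takes 0.05 s, during which the arm holds its last target. There are 200 camera calls.

### The job

Put the empty blue tray on top of the blue tray that holds the two steel bushings, turned end for end to it (their pull lips at opposite ends), so that it stands level on the lugs inside the lower tray's rim, not nested down into it. Lower it on gently rather than dropping it, leave the loaded tray where it stands with its bushings inside, and do not disturb the other things on the bench.

Things in the scene. Friction and masses are not known exactly. Their poses are not given: they have to be found in the camera images.
- empty_centre (a point): Centre of the empty tray: loose open blue plastic tray, 0.15 to 0.3 kg, to be moved. x along its length towards its pull lip, z up; point 30 mm above its underside. Rim band 160 x 62 mm outside, 35 to 60 mm up, walls 3 mm, mouth 154 x 56; below 35 mm it narrows to 142 x 48 mm. Grip across the 62 mm width on the band at mid-length (mid-band 46 to 48 mm above the underside).
- empty_lip (a point): Middle of the empty tray's pull lip, a ledge 40 mm wide that sticks out 16 mm beyond the band at its +x end, flush with the rim; point 88 mm from the tray's middle, 58 mm above its underside. The narrow lower part has upright grooves, 12 mm deep and 26 mm long, in both long sides at x = +50 and -22 mm from the middle (where the lugs of a like-turned tray pass).
- loaded: Loaded tray: an identical blue tray, about 0.6 kg with the two bushings in it, loose. Origin at the centre of its underside on the bench; x along its length towards its pull lip, z up. Rim at 60 mm. Mouth takes the other tray's lower part with 6 mm to spare at each end and 4 mm at each side. Turned end for end, that tray goes 8 mm in and rests on the lugs: its underside 52 mm, its centre 82 mm above this origin.
- loaded_lugs (a point): Middle of the loaded tray at lug-top height, 52 mm above its underside. Four lugs stick 12 mm inward from the long sides at x = +50 and -22 mm from the middle, two each side, each 16 mm long, tops 8 mm below the rim. A tray turned the same way slips past them through its grooves and sinks 20 mm into the mouth, on to the bushings (wrong).
- loaded_lip (a point): Middle of the loaded tray's pull lip, 88 mm from its middle at its +x end, 58 mm above its underside.
- bush0: Steel bushing standing in the loaded tray, flange 28 mm in diameter, 36 mm tall; origin at the centre of its underside, axis z. Its top is 40 mm above the loaded tray's underside.
- bush1: The second such bushing in the loaded tray.
- stub: Bystander: steel round-bar stub, 46 mm in diameter, 45 mm tall, upright between the trays; origin at the centre of its underside.
- block: Bystander: dark steel setup block 50 x 75 x 25 mm near the robot; origin under its centre.
- wrench: Bystander: wrench about 200 mm long lying flat beyond the trays.
- hammer: Bystander: hammer lying beyond the trays.
- brush: Bystander: bench brush lying to the right.
- spray: Bystander: metal can 60 mm in diameter, 170 mm tall, standing to the left; origin under its centre.
- mug: Bystander: white mug 80 mm in diameter, 95 mm tall, to the right and beyond; origin under its centre.

How it is judged:
At the end, for the whole second after the job is handed in: Empty tray stands on the loaded tray's lugs: its centre 78 to 85.5 mm above the loaded tray's underside and within 8 mm of its middle along x and y, both level within 0.04 rad, lengths parallel within 0.1 rad; loaded tray within 40 mm of its start, both bushings inside it (x of empty_centre in the frame of loaded between -0.008 and 0.008 m and y of empty_centre in the frame of loaded between -0.008 and 0.008 m and z of empty_centre in the frame of loaded between 0.078 and 0.0855 m and angle between each of empty_centre, loaded's own z axis and vertical below 0.04 rad and angle between the x axis of empty_centre and the x axis of loaded, either way round below 0.1 rad and distance of loaded from where it was at the start of the episode below 0.04 m and x of bush0 in the frame of loaded between -0.073 and 0.073 m and y of bush0 in the frame of loaded between -0.024 and 0.024 m and z of bush0 in the frame of loaded between 0 and 0.04 m and x of bush1 in the frame of loaded between -0.073 and 0.073 m and y of bush1 in the frame of loaded between -0.024 and 0.024 m and z of bush1 in the frame of loaded between 0 and 0.04 m); the robot touches nothing.
It fails at once if a bystander is shifted by more than 40 mm (distance of any of stub, block, wrench, hammer, brush, spray, mug from where it was at the start of the episode above 0.04 m).
It fails at once if the empty tray is dropped on to the loaded one (over 0.5 m/s within 18 mm of its seat, as after a fall of about 13 mm) (linear speed of empty above 0.5 m/s and horizontal distance between empty_centre and loaded below 0.05 m and z of empty_centre in the frame of loaded below 0.1 m).
It also fails if it takes over 43 s, if anything falls off the work surface, if the arm or the gripper's body presses on something with over 40 N, if the wrist force passes 120 N, or if a joint passes its speed limit or range.

## Working session

There is one attempt and no reset: what is moved stays moved. The work goes in short steps, Python scripts to look and compute and a tool call to move; the robot and the scene stay as the last step left them, time stands still between calls to the robot, and variables do not carry over. Pictures are saved under pics/ and viewed, at most 10 in all, crops included, and the job is handed in when it is done.

Besides the shell and the picture viewer there is one more tool, called after "Emit:" as name(argument=value, ...), one argument or row to a line, values as JSON. drive_tool: Moves the arm, as the interface text tells. Its arguments: {"type":"object","properties":{"motion":{"type":"string"},"gripper":{"type":"number"},"force":{"type":"number"}},"required":["motion"]}

```bash
mkdir -p pics; python3 - <<'E'
from bench import arm
import cv2,json
s=arm.read_state();print({k:s[k] for k in("time_s","eef_pos","ee_rot","grip_width")})
for n in("side","top"):
    d=arm.snapshot(n);cv2.imwrite(f"pics/{n}0.png",d["pixels"]);print(n,{k:v for k,v in d.items() if k!="pixels"})
E
```

```text
{'time_s': 0.0, 'eef_pos': array([0.1944891 , 0.69792869, 0.21779033]), 'ee_rot': array([-4.38730819e-05,  1.35427549e-01,  9.90786966e-01, -7.51539308e-04]), 'grip_width': 1.0028608670747767}
side {'fx': 465.72438436426, 'fy': 465.72438436426, 'cx': 259.28610169511455, 'cy': 185.01186426726582, 'position': array([0.48949165, 0.86669125, 1.13515112]), 'attitude': array([-0.0596897 , -0.01189895,  0.33595829,  0.93990828])}
top {'fx': 364.0503492564479, 'fy': 364.0503492564479, 'cx': 258.85391126831905, 'cy': 192.21644124133155, 'position': array([0.40821899, 0.01760408, 1.20696895]), 'attitude': array([-0.69621787, -0.06345701,  0.05608805,  0.71281696])}
```

View pics/side0.png

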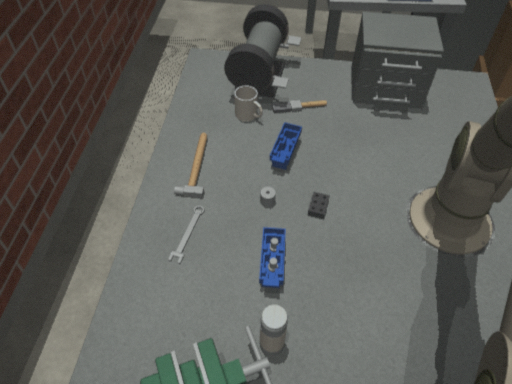

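View pics/top0.png

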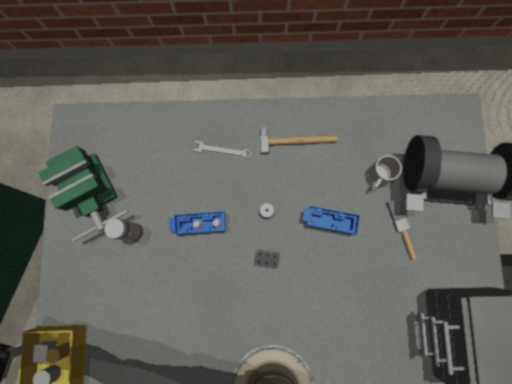

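```bash
cat > h.py <<'E'
import cv2,numpy as np
from scipy.spatial.transform import Rotation as R
def rot(q): return R.from_quat(np.asarray(q)[[1,2,3,0]])
def ray(d,uv,z):
    uv=np.atleast_2d(np.float64(uv))
    v=np.c_[(uv[:,0]-d["cx"])/d["fx"],-(uv[:,1]-d["cy"])/d["fy"],-np.ones(len(uv))]
    v=rot(d["attitude"]).apply(v)
    return d["position"]+v*((z-d["position"][2])/v[:,2])[:,None]
def px(d,p):
    c=rot(d["attitude"]).inv().apply(np.atleast_2d(p)-d["position"])
    return np.c_[d["cx"]-d["fx"]*c[:,0]/c[:,2],d["cy"]+d["fy"]*c[:,1]/c[:,2]]
def trays(d,z=0.06,amin=150):
    h=cv2.cvtColor(d["pixels"],cv2.COLOR_BGR2HSV)
    m=cv2.inRange(h,(105,120,40),(130,255,255))
    out=[]
    for c in cv2.findContours(m,cv2.RETR_EXTERNAL,cv2.CHAIN_APPROX_NONE)[0]:
        if cv2.contourArea(c)<amin: continue
        w=ray(d,c[:,0],z)[:,:2]
        (x,y),(a,b),t=cv2.minAreaRect(np.float32(w*1000))
        if a<b: a,b,t=b,a,t+90
        out.append((x,y,a,b,(t+90)%180-90,c))
    return out
E
python3 - <<'E'
from bench import arm
from h import *
for n in("top","side"):
    d=arm.snapshot(n)
    ts=trays(d)
    cr=[]
    for t in ts:
        print(n,np.round(t[:5],1))
        x,y,w,h=cv2.boundingRect(t[5]); cx,cy=x+w//2,y+h//2
        cr.append(cv2.resize(d["pixels"][cy-40:cy+40,cx-40:cx+40],(400,400),interpolation=cv2.INTER_CUBIC))
        print(x,y,w,h, 'crop origin',cx-40,cy-40)
    cv2.imwrite(f"pics/c_{n}.png",np.hstack(cr[:2]))
E
```

```text
top [511.1 224.5 172.4  62.1 -87.5]
170 212 55 22 crop origin 157 183
top [ 511.5 -195.2  173.8   62.3   78. ]
303 207 56 27 crop origin 291 180
side [512.5 227.9 177.   61.2 -87. ]
260 228 25 59 crop origin 232 217
side [ 515.7 -186.8  194.6   63.1   78.2]
270 123 31 46 crop origin 245 106
```

View pics/c_top.png

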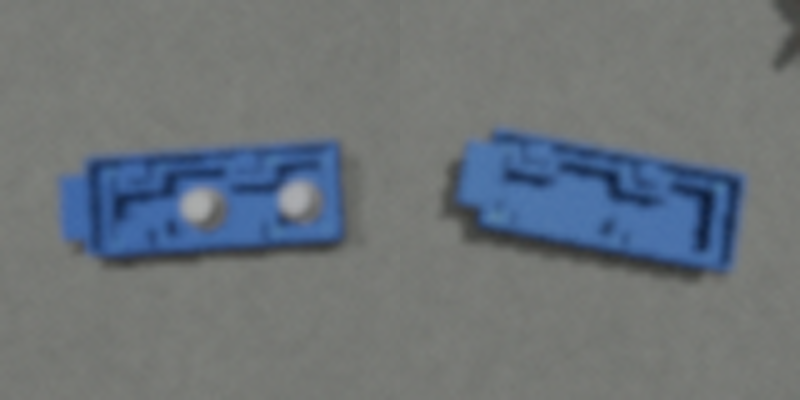

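View pics/c_side.png

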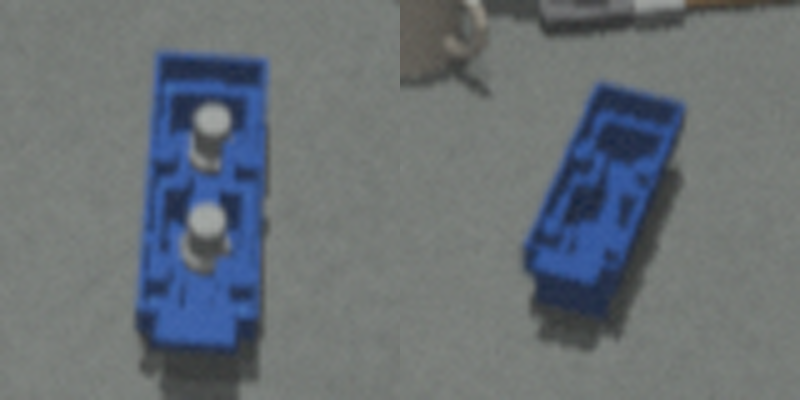

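Emit:
drive_tool(
  motion="-0.04 -0.09 -0.03 0 0 0.04;-0.04 -0.09 -0.03 0 0 0.04;-0.04 -0.09 -0.03 0 0 0.04;-0.04 -0.09 -0.03 0 0 0.04;-0.04 -0.09 -0.03 0 0 0.04;-0.04 -0.09 -0.02 0 0 0.04;-0.04 -0.09 -0.02 0 0 0.04;-0.04 -0.09 -0.02 0 0 0.04",
  gripper=1,
  force=30,
)

```text
time_s: 0.87
eef_pos: [0.2128, 0.4614, 0.2819]
ee_rot: [0.0, 0.215, 0.977, 0.0]
force: [-0.4, -0.4, -0.5]
grip_width: 1.001
finger_force: 0.0
```

Emit:
drive_tool(
  motion="-0.11 0 0 0 0 0.115;-0.11 0 0 0 0 0.115;-0.11 0 0 0 0 0.115;-0.11 0 0 0 0 0.115;-0.11 0 0 0 0 0.115;-0.11 0 0 0 0 0.115;-0.11 0 0 0 0 0.115;-0.11 0 0 0 0 0.115",
)

```text
time_s: 1.53
eef_pos: [0.4248, 0.307, 0.2817]
ee_rot: [0.0, 0.432, 0.902, 0.0]
force: [0.5, 0.7, -0.5]
grip_width: 0.999
finger_force: 0.0
```

Emit:
drive_tool(
  motion="-0.11 0 0 0 0 0.115;-0.11 0 0 0 0 0.115;-0.11 0 0 0 0 0.115;-0.11 0 0 0 0 0.115;-0.11 0 0 0 0 0.115;-0.11 0 0 0 0 0.115;-0.11 0 0 0 0 0.115;-0.11 0 0 0 0 0.115",
)

```text
time_s: 2.2
eef_pos: [0.5446, 0.0742, 0.2816]
ee_rot: [0.0, 0.627, 0.779, 0.0]
force: [0.7, 0.2, -0.7]
grip_width: 1.003
finger_force: 0.0
```

```bash
cat >> h.py <<'E'
def go(s,p,yaw,n):
    "rows from the state to TCP p (m) with tool y at yaw (deg), in n rows, pointing down"
    T=R.from_matrix(np.c_[[np.sin(np.radians(yaw)),-np.cos(np.radians(yaw)),0],[np.cos(np.radians(yaw)),np.sin(np.radians(yaw)),0],[0,0,-1]])
    r=rot(s["ee_rot"]);w=(r.inv()*T).as_rotvec();dp=np.array(p)-s["eef_pos"]
    for i in range(n):
        ri=r*R.from_rotvec(w*i/n)
        print(np.round(np.r_[ri.inv().apply(dp/n)/.3,w/n/.5],3))
def yaw(s):
    y=rot(s["ee_rot"]).apply([0,1,0]);return np.degrees(np.arctan2(y[1],y[0]))
E
python3 - <<'E'
from bench import arm
from h import *
s=arm.read_state();print(s["eef_pos"],yaw(s),s["q"])
go(s,[.511,-.203,.10],-12,8)
E
```

```text
[0.54455821 0.07424756 0.28164483] 12.39926169210827 [-0.55051089  0.33388278  0.41904178  1.94907733 -0.17203256  0.8926579
  0.17276166]Traceback (most recent call last):
  File "<stdin>", line 4, in <module>
  File "h.py", line 25, in go
    T=R.from_matrix(np.c_[[np.sin(np.radians(yaw)),-np.cos(np.radians(yaw)),0],[np.cos(np.radians(yaw)),np.sin(np.radians(yaw)),0],[0,0,-1]])
  File "scipy/spatial/transform/_rotation.pyx", line 1143, in scipy.spatial.transform._rotation.Rotation.from_matrix
ValueError: Non-positive determinant (left-handed or null coordinate frame) in rotation matrix 0: [[-0.20791169  0.9781476   0.        ]
 [-0.9781476  -0.20791169  0.        ]
 [ 0.          0.         -1.        ]].
```

```bash
sed -i 's/T=R.from_matrix.*/c,t=np.cos(np.radians(yaw)),np.sin(np.radians(yaw));T=R.from_matrix([[-t,c,0],[c,t,0],[0,0,-1]])/' h.py
python3 - <<'E'
from bench import arm
from h import *
s=arm.read_state()
go(s,[.511,-.203,.12],-12,8)
E
```

```text
[-0.11  -0.038  0.067  0.    -0.     0.106]
[-0.112 -0.033  0.067  0.    -0.     0.106]
[-0.113 -0.027  0.067  0.    -0.     0.106]
[-0.115 -0.021  0.067  0.    -0.     0.106]
[-0.115 -0.014  0.067  0.    -0.     0.106]
[-0.116 -0.008  0.067  0.    -0.     0.106]
[-0.116 -0.002  0.067  0.    -0.     0.106]
[-0.116  0.004  0.067  0.    -0.     0.106]
```

Emit:
drive_tool(
  motion="-0.11 -0.038 0.067 0 0 0.106;-0.112 -0.033 0.067 0 0 0.106;-0.113 -0.027 0.067 0 0 0.106;-0.115 -0.021 0.067 0 0 0.106;-0.115 -0.014 0.067 0 0 0.106;-0.116 -0.008 0.067 0 0 0.106;-0.116 -0.002 0.067 0 0 0.106;-0.116 0.004 0.067 0 0 0.106",
)

```text
time_s: 2.87
eef_pos: [0.511, -0.2029, 0.1199]
ee_rot: [0.0, 0.776, 0.63, 0.0]
force: [0.8, 0.7, -0.2]
grip_width: 0.999
finger_force: 0.0
```

Emit:
drive_tool(
  motion="0 0 0 0 0 0;0 0 0 0 0 0",
)

```text
time_s: 3.03
eef_pos: [0.51, -0.2038, 0.1198]
ee_rot: [-0.001, 0.777, 0.629, -0.001]
force: [0.9, -0.0, 0.2]
grip_width: 0.999
finger_force: 0.0
```

```bash
python3 - <<'E'
from bench import arm
from h import *
s=arm.read_state();print(s["eef_pos"],yaw(s),s["q"])
d=arm.snapshot("side");u=px(d,[.511,-.203,.06])[0].astype(int);print(u)
cv2.imwrite("pics/s1.png",cv2.resize(d["pixels"][u[1]-50:u[1]+50,u[0]-60:u[0]+60],None,fx=5,fy=5,interpolation=2))
go(s,[.511,-.203,.028],-12,6)
E
```

```text
[ 0.51000828 -0.20375231  0.11980299] -12.001918640261383 [ 1.26324629e-03  5.61143537e-01  4.01624589e-01  2.10781314e+00
 -4.08100257e-01  5.48761386e-01  4.90812054e-01]
[286 141]
[ 0.001  0.001  0.051 -0.001  0.    -0.   ]
[ 0.001  0.001  0.051 -0.001  0.    -0.   ]
[ 0.001  0.001  0.051 -0.001  0.    -0.   ]
[ 0.001  0.001  0.051 -0.001  0.    -0.   ]
[ 0.001  0.     0.051 -0.001  0.    -0.   ]
[ 0.001  0.     0.051 -0.001  0.    -0.   ]
```

View pics/s1.png

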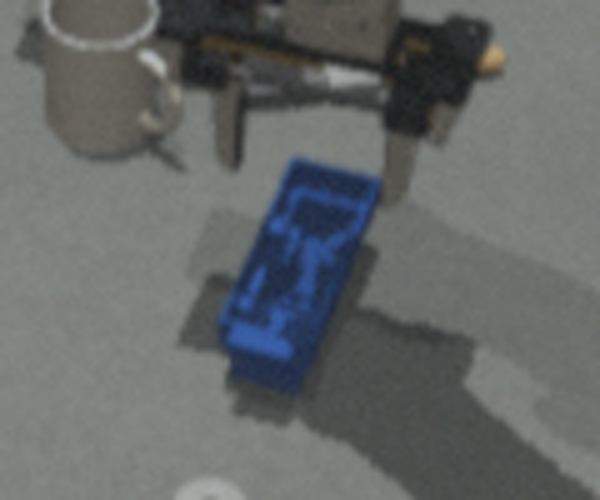

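The fingers (image ~230,160 and 400,190) straddle the empty tray at crop (300,270), above it. Descend and grip.

Emit:
drive_tool(
  motion="0 0.001 0.052 0 0 0;0 0.001 0.052 0 0 0;0 0.001 0.052 0 0 0;0 0.001 0.051 0 0 0;0 0 0.05 0 0 0;0 0 0.05 0 0 0;0 0 0 0 0 0",
)

```text
time_s: 3.67
eef_pos: [0.5126, -0.1994, 0.0274]
ee_rot: [-0.001, 0.775, 0.632, -0.0]
force: [0.2, 1.0, -0.2]
grip_width: 1.002
finger_force: 0.0
```

Emit:
drive_tool(
  motion="0 0 0 0 0 0;0 0 0 0 0 0;0 0 0 0 0 0;0 0 0 0 0 0;0 0 0 0 0 0;0 0 0 0 0 0;0 0 0 0 0 0;0 0 0 0 0 0",
  gripper=-1,
  force=25,
)

```text
time_s: 4.33
eef_pos: [0.5129, -0.2017, 0.0294]
ee_rot: [0.0, 0.776, 0.631, 0.0]
force: [0.8, 1.0, 6.9]
grip_width: 0.665
finger_force: 25.0
```

Emit:
drive_tool(
  motion="0 0 -0.04 0 0 0;0 0 -0.06 0 0 0;0 0 -0.07 0 0 0;0 0 -0.07 0 0 0;0 0 -0.07 0 0 -0.1;0 0 -0.07 0 0 -0.2;0 0 -0.05 0 0 -0.2;0 0 -0.03 0 0 -0.2",
)

```text
time_s: 5.0
eef_pos: [0.5128, -0.2019, 0.1685]
ee_rot: [0.001, 0.652, 0.758, 0.0]
force: [1.0, 0.7, -2.1]
grip_width: 0.666
finger_force: 25.0
```

```bash
python3 - <<'E'
from bench import arm
from h import *
s=arm.read_state();print(s["eef_pos"],yaw(s),s["q"],s["force"])
E
```

```text
[ 0.51275366 -0.20192018  0.16851969] 8.58970427542375 [ 0.02369214  0.47768663  0.35290253  2.06580693 -0.26925986  0.63931852
  0.70739831] [ 1.0126531   0.74748155 -2.13406876]
```

```bash
python3 - <<'E'
from bench import arm
from h import *
s=arm.read_state()
np.set_printoptions(suppress=True)
go(s,[.512,.11,.17],8.6+145,24)
E
```

```text
[ 0.043  0.006 -0.    -0.     0.    -0.211]
[ 0.042  0.011 -0.    -0.     0.    -0.211]
[ 0.041  0.015 -0.    -0.     0.    -0.211]
[ 0.039  0.019 -0.    -0.     0.    -0.211]
[ 0.036  0.023 -0.    -0.     0.    -0.211]
[ 0.034  0.027 -0.    -0.     0.    -0.211]
[ 0.031  0.03  -0.    -0.     0.    -0.211]
[ 0.027  0.034 -0.    -0.     0.    -0.211]
[ 0.024  0.036 -0.    -0.     0.    -0.211]
[ 0.02   0.039 -0.    -0.     0.    -0.211]
[ 0.016  0.04  -0.    -0.     0.    -0.211]
[ 0.011  0.042 -0.    -0.     0.    -0.211]
[ 0.007  0.043 -0.    -0.     0.    -0.211]
[ 0.002  0.043 -0.    -0.     0.    -0.211]
[-0.002  0.043 -0.    -0.     0.    -0.211]
[-0.007  0.043 -0.    -0.     0.    -0.211]
[-0.011  0.042 -0.    -0.     0.    -0.211]
[-0.016  0.04  -0.    -0.     0.    -0.211]
[-0.02   0.039 -0.    -0.     0.    -0.211]
[-0.024  0.036 -0.    -0.     0.    -0.211]
[-0.027  0.034 -0.    -0.     0.    -0.211]
[-0.031  0.03  -0.    -0.     0.    -0.211]
[-0.034  0.027 -0.    -0.     0.    -0.211]
[-0.037  0.023 -0.    -0.     0.    -0.211]
```

Emit:
drive_tool(
  motion="0.043 0.006 0 0 0 -0.211;0.042 0.011 0 0 0 -0.211;0.041 0.015 0 0 0 -0.211;0.039 0.019 0 0 0 -0.211;0.036 0.023 0 0 0 -0.211;0.034 0.027 0 0 0 -0.211;0.031 0.03 0 0 0 -0.211;0.027 0.034 0 0 0 -0.211",
)

```text
time_s: 5.67
eef_pos: [0.5119, -0.0973, 0.1667]
ee_rot: [-0.0, 0.284, 0.959, -0.0]
force: [0.3, 0.7, -2.0]
grip_width: 0.667
finger_force: 25.0
```

Emit:
drive_tool(
  motion="0.024 0.036 0 0 0 -0.211;0.02 0.039 0 0 0 -0.211;0.016 0.04 0 0 0 -0.211;0.011 0.042 0 0 0 -0.211;0.007 0.043 0 0 0 -0.211;0.002 0.043 0 0 0 -0.211;-0.002 0.043 0 0 0 -0.211;-0.007 0.043 0 0 0 -0.211",
)

```text
time_s: 6.33
eef_pos: [0.512, 0.0066, 0.1667]
ee_rot: [-0.0, -0.133, 0.991, -0.0]
force: [0.3, -0.4, -1.7]
grip_width: 0.669
finger_force: 25.0
```

```bash
python3 - <<'E'
from bench import arm
from h import *
s=arm.read_state();print(s["eef_pos"],yaw(s),s["q"],s["force"])
E
```

```text
[0.51203931 0.0066498  0.16670702] 105.30434015302058 [-0.02596892  0.4231736  -0.13320305  2.12786897  0.09765663  0.59647699
  1.60946885] [ 0.25603771 -0.40103237 -1.67791168]
```

Emit:
drive_tool(
  motion="-0.011 0.042 0 0 0 -0.211;-0.016 0.04 0 0 0 -0.211;-0.02 0.039 0 0 0 -0.211;-0.024 0.036 0 0 0 -0.211;-0.027 0.034 0 0 0 -0.211;-0.031 0.03 0 0 0 -0.211;-0.034 0.027 0 0 0 -0.211;-0.037 0.023 0 0 0 -0.211",
)

```text
time_s: 7.0
eef_pos: [0.5125, 0.1106, 0.1667]
ee_rot: [-0.0, -0.527, 0.85, -0.0]
force: [-0.7, 0.3, -1.6]
grip_width: 0.667
finger_force: 25.0
```

```bash
python3 - <<'E'
from bench import arm
from h import *
np.set_printoptions(suppress=True)
s=arm.read_state();print(s["eef_pos"],yaw(s),s["q"],s["force"])
go(s,[.512,.217,.17],182.5,8)
E
```

```text
[0.51253485 0.11062921 0.16667488] 153.6598158705181 [-0.05107622  0.45478501 -0.37145937  2.09100782  0.27042791  0.64124839
  2.07548039] [-0.71929178  0.27594875 -1.63154526]
[-0.04   0.02  -0.001  0.    -0.    -0.126]
[-0.041  0.017 -0.001  0.    -0.    -0.126]
[-0.042  0.015 -0.001  0.    -0.    -0.126]
[-0.043  0.012 -0.001  0.    -0.    -0.126]
[-0.043  0.009 -0.001  0.    -0.    -0.126]
[-0.044  0.007 -0.001  0.    -0.    -0.126]
[-0.044  0.004 -0.001  0.    -0.    -0.126]
[-0.044  0.001 -0.001  0.    -0.    -0.126]
```

Emit:
drive_tool(
  motion="-0.04 0.02 0 0 0 -0.126;-0.041 0.017 0 0 0 -0.126;-0.042 0.015 0 0 0 -0.126;-0.043 0.012 0 0 0 -0.126;-0.043 0.009 0 0 0 -0.126;-0.044 0.007 0 0 0 -0.126;-0.044 0.004 0 0 0 -0.126;-0.044 0.001 0 0 0 -0.126",
)

```text
time_s: 7.67
eef_pos: [0.5127, 0.217, 0.1666]
ee_rot: [0.0, 0.722, -0.692, 0.0]
force: [0.4, 0.4, -1.2]
grip_width: 0.665
finger_force: 25.0
```

Emit:
drive_tool(
  motion="0 0 0 0 0 0;0 0 0 0 0 0;0 0 0 0 0 0",
)

```text
time_s: 7.92
eef_pos: [0.5127, 0.2157, 0.1665]
ee_rot: [0.001, 0.72, -0.694, 0.0]
force: [-0.5, -0.3, -2.2]
grip_width: 0.667
finger_force: 25.0
```

```bash
python3 - <<'E'
from bench import arm
from h import *
np.set_printoptions(suppress=True)
s=arm.read_state();print(s["eef_pos"],yaw(s),s["q"],s["force"])
im=[]
for n in("side","top"):
    d=arm.snapshot(n);u=px(d,[.512,.218,.12])[0].astype(int);o=(u[0]-40,u[1]-50);print(n,o)
    for t in trays(d,.20,50):print(np.round(t[:5],1),cv2.boundingRect(t[5]))
    im.append(cv2.resize(d["pixels"][o[1]:o[1]+110,o[0]:o[0]+80],None,fx=5,fy=5,interpolation=2))
cv2.imwrite("pics/s2.png",np.hstack(im))
E
```

```text
[0.51274659 0.21572403 0.1664907 ] -177.88221624820585 [-0.14551901  0.50859196 -0.50395706  2.01626657  0.37144171  0.7069403
  2.29596574] [-0.48095644 -0.32891072 -2.24180728]
side (np.int64(233), np.int64(190))
[511.1 294.4 188.9  59.6 -88.3] (259, 216, 29, 71)
top (np.int64(155), np.int64(170))
[528.8 144.3  68.2  27.6  50.4] (205, 206, 20, 17)
```

View pics/s2.png

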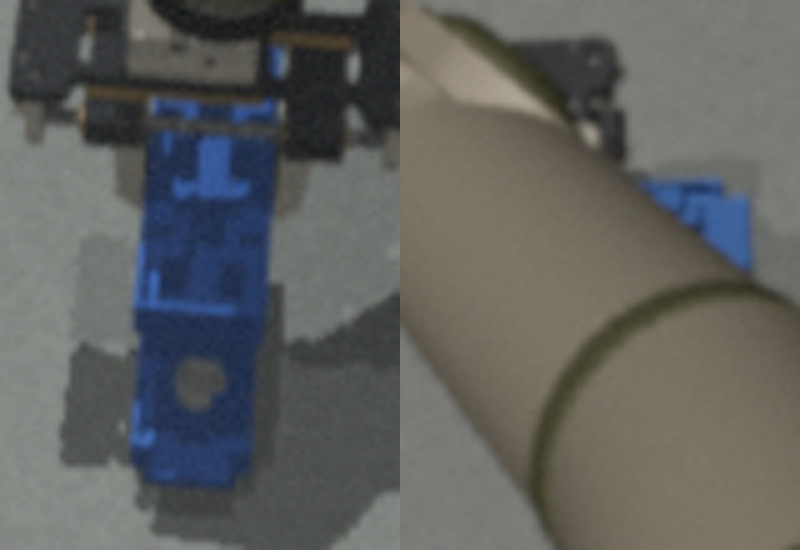

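The side view shows the empty tray above the loaded one, lip now to -y. Its plain end's rim edge runs from crop (137,303) to (268,312). The loaded lip is at (150..237,485). The arm hides the top view.

```bash
python3 - <<'E'
from bench import arm
from h import *
np.set_printoptions(suppress=True,precision=4)
d=arm.snapshot("side");d0=dict(d);d0["pixels"]=cv2.imread("pics/side0.png")
f=lambda c:np.array([233,190])+np.array(c)/5
P=ray(d,[f((137,306)),f((268,313))],.197);print("held end corners",P,P.mean(0))
t=rot([0,0,0,1])
a=np.radians(92.1);e=np.array([np.cos(a),np.sin(a)])
print("held centre",P.mean(0)[:2]-.08*e)
# edges of the loaded tray: rows of blue mask at first picture and now, mid col by row
for nm,dd in(("start",d0),("now",d)):
    h=cv2.cvtColor(dd["pixels"],cv2.COLOR_BGR2HSV);m=cv2.inRange(h,(105,120,40),(130,255,255))
    for r in list(range(228,292,4)):
        c=np.flatnonzero(m[r,240:300])+240
        if len(c):
            z=.197 if nm=="now" and r<250 else .06
            w=ray(dd,[(c[0],r),(c[-1]+1,r)],z);print(nm,r,c[0],c[-1]+1,w[:,:2].ravel(),"mid",w.mean(0)[:2],"axis x",w.mean(0)[0])
E
```

```text
held end corners [[0.5387 0.3005 0.197 ]
 [0.4777 0.2963 0.197 ]] [0.5082 0.2984 0.197 ]
held centre [0.5111 0.2184]
start 228 264 274 [0.5448 0.1425 0.5173 0.1389] mid [0.531  0.1407] axis x 0.5310354221323352
start 232 263 285 [0.546  0.1561 0.4858 0.1481] mid [0.5159 0.1521] axis x 0.5159300003656735
start 236 263 285 [0.5445 0.1691 0.4847 0.1611] mid [0.5146 0.1651] axis x 0.514617637935773
start 240 263 285 [0.543  0.1819 0.4836 0.174 ] mid [0.5133 0.1779] axis x 0.5133220977932107
start 244 262 285 [0.5442 0.1949 0.4825 0.1867] mid [0.5134 0.1908] axis x 0.5133834227025473
start 248 262 285 [0.5428 0.2074 0.4814 0.1993] mid [0.5121 0.2033] axis x 0.5121121252208531
start 252 262 285 [0.5413 0.2197 0.4804 0.2117] mid [0.5109 0.2157] axis x 0.5108568157744083
start 256 262 284 [0.5399 0.2319 0.482  0.2243] mid [0.5109 0.2281] axis x 0.5109350729328909
start 260 261 284 [0.5411 0.2443 0.4809 0.2363] mid [0.511  0.2403] axis x 0.5110097757722591
start 264 261 284 [0.5397 0.2561 0.4799 0.2483] mid [0.5098 0.2522] axis x 0.5097845633939158
start 268 260 284 [0.5409 0.2682 0.4789 0.26
[... 1100 characters left out ...]
4793 0.2239] mid [0.5109 0.2281] axis x 0.51093242138626
now 260 261 284 [0.5411 0.2443 0.4809 0.2363] mid [0.511  0.2403] axis x 0.5110097757722591
now 264 261 283 [0.5397 0.2561 0.4825 0.2486] mid [0.5111 0.2524] axis x 0.5110860980335061
now 268 261 283 [0.5383 0.2679 0.4814 0.2604] mid [0.5099 0.2641] axis x 0.5098679503069474
now 272 260 283 [0.5395 0.2798 0.4804 0.2721] mid [0.5099 0.2759] axis x 0.5099478319863092
now 276 260 283 [0.5381 0.2912 0.4794 0.2836] mid [0.5088 0.2874] axis x 0.5087513752530404
now 280 260 283 [0.5368 0.3025 0.4784 0.2949] mid [0.5076 0.2987] axis x 0.5075693297717012
now 284 262 280 [0.5304 0.3131 0.485  0.3071] mid [0.5077 0.3101] axis x 0.5076682238191933
```

Emit:
drive_tool(
  motion="0 0.002 0.04 0 0 -0.012;0 0.002 0.05 0 0 -0.012;0 0 0.05 0 0 0;0 0 0.045 0 0 0;0 0 0.03 0 0 0;0 0 0.02 0 0 0;0 0 0 0 0 0;0 0 0 0 0 0",
)

```text
time_s: 8.73
eef_pos: [0.5118, 0.2168, 0.0964]
ee_rot: [0.0, 0.725, -0.689, 0.0]
force: [-0.4, 0.1, -1.6]
grip_width: 0.666
finger_force: 25.0
```

```bash
python3 - <<'E'
from bench import arm
from h import *
np.set_printoptions(suppress=True,precision=4)
s=arm.read_state();print(s["eef_pos"],yaw(s),s["force"],rot(s["ee_rot"]).apply([0,0,1]))
d=arm.snapshot("side");o=(228,205)
cv2.imwrite("pics/s3.png",cv2.resize(d["pixels"][o[1]:o[1]+90,o[0]:o[0]+80],None,fx=6,fy=6,interpolation=2))
E
```

```text
[0.5118 0.2168 0.0964] -177.06387462497344 [-0.3984  0.113  -1.5735] [-0.     -0.0002 -1.    ]
```

View pics/s3.png

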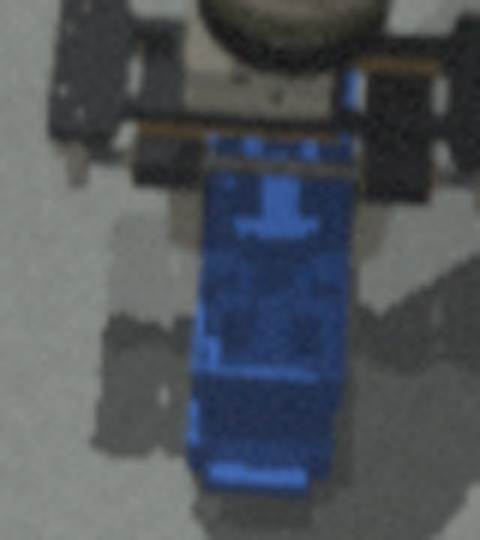

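The upper tray is in line above the loaded one (its plain end at crop row 373, the loaded lip at row 478). Lower it slowly.

Emit:
drive_tool(
  motion="0 0 0.007 0 0 0;0 0 0.007 0 0 0;0 0 0.007 0 0 0;0 0 0.007 0 0 0;0 0 0.007 0 0 0;0 0 0 0 0 0",
)

```text
time_s: 9.28
eef_pos: [0.5115, 0.2168, 0.0853]
ee_rot: [0.0, 0.725, -0.689, -0.0]
force: [0.0, -1.1, -1.9]
grip_width: 0.665
finger_force: 25.0
```

Emit:
drive_tool(
  motion="0 0 0.005 0 0 0;0 0 0.005 0 0 0;0 0 0 0 0 0",
)

```text
time_s: 9.53
eef_pos: [0.5116, 0.2168, 0.0825]
ee_rot: [0.0, 0.725, -0.689, -0.0]
force: [-0.0, -0.7, -1.6]
grip_width: 0.665
finger_force: 25.0
```

Underside should now be about 53 mm up, inside the mouth and not blocked. Continue to contact.

Emit:
drive_tool(
  motion="0 0 0.003 0 0 0;0 0 0.003 0 0 0;0 0 0 0 0 0",
)

```text
time_s: 9.78
eef_pos: [0.5118, 0.2169, 0.0814]
ee_rot: [-0.0, 0.725, -0.689, 0.0]
force: [-1.5, -0.8, 4.0]
grip_width: 0.665
finger_force: 25.0
```

Emit:
drive_tool(
  motion="0 0 0.003 0 0 0;0 0 0.003 0 0 0;0 0 0 0 0 0",
)

```text
time_s: 10.03
eef_pos: [0.5119, 0.2169, 0.0811]
ee_rot: [-0.0, 0.725, -0.689, 0.001]
force: [-6.0, -3.5, 24.3]
grip_width: 0.665
finger_force: 25.0
```

Contact came at the seat height. Ease off, open and rise.

Emit:
drive_tool(
  motion="0 0 -0.003 0 0 0;0 0 -0.001 0 0 0;0 0 0 0 0 0",
)

```text
time_s: 10.28
eef_pos: [0.5119, 0.217, 0.0812]
ee_rot: [-0.0, 0.725, -0.689, 0.0]
force: [-2.6, -2.2, 10.5]
grip_width: 0.67
finger_force: 25.0
```

Emit:
drive_tool(
  motion="0 0 0 0 0 0;0 0 0 0 0 0;0 0 0 0 0 0;0 0 0 0 0 0;0 0 0 0 0 0;0 0 0 0 0 0",
  gripper=1,
)

```text
time_s: 10.78
eef_pos: [0.5117, 0.2169, 0.0802]
ee_rot: [0.0, 0.725, -0.689, -0.0]
force: [0.1, 1.2, 0.2]
grip_width: 0.99
finger_force: 0.0
```

Emit:
drive_tool(
  motion="0 0 -0.02 0 0 0;0 0 -0.03 0 0 0;0 0 -0.05 0 0 0;0 0 -0.08 0 0 0;0 0 -0.1 0 0 0;0 0 -0.1 0 0 0;0 0 -0.08 0 0 0;0 0 -0.04 0 0 0",
)

```text
time_s: 11.45
eef_pos: [0.5125, 0.2176, 0.2342]
ee_rot: [-0.002, 0.725, -0.689, 0.001]
force: [-0.3, 0.9, 0.0]
grip_width: 0.999
finger_force: 0.0
```

Emit:
drive_tool(
  motion="0.08 0 0 0 0 0.1;0.1 0 0 0 0 0.1;0.1 0 0 0 0 0.1;0.1 0 0 0 0 0.1;0.1 0 0 0 0 0.1;0.1 0 0 0 0 0.1;0.1 0 0 0 0 0.1;0.05 0 0 0 0 0",
)

```text
time_s: 12.12
eef_pos: [0.485, -0.0031, 0.2301]
ee_rot: [-0.001, -0.592, 0.806, -0.0]
force: [-1.4, -0.1, 0.2]
grip_width: 0.997
finger_force: 0.0
```

```bash
python3 - <<'E'
from bench import arm
from h import *
np.set_printoptions(suppress=True,precision=4)
s=arm.read_state();print(s["time_s"],s["eef_pos"],s["grip_width"])
im=[]
for n in("side","top"):
    d=arm.snapshot(n);u=px(d,[.512,.218,.1])[0].astype(int);o=(u[0]-40,u[1]-50);print(n,o)
    for t in trays(d,.112):print(np.round(t[:5],1),cv2.boundingRect(t[5]))
    im.append(cv2.resize(d["pixels"][o[1]:o[1]+110,o[0]:o[0]+80],None,fx=5,fy=5,interpolation=2))
cv2.imwrite("pics/s4.png",np.hstack(im))
E
```

```text
12.1167 [ 0.485  -0.0031  0.2301] 0.9970255667169373
side (np.int64(233), np.int64(194))
[511.2 232.9 220.2  61.5 -87.2] (260, 212, 27, 75)
top (np.int64(156), np.int64(171))
[510.  211.6 172.3  63.4 -87.5] (170, 210, 58, 24)
```

View pics/s4.png

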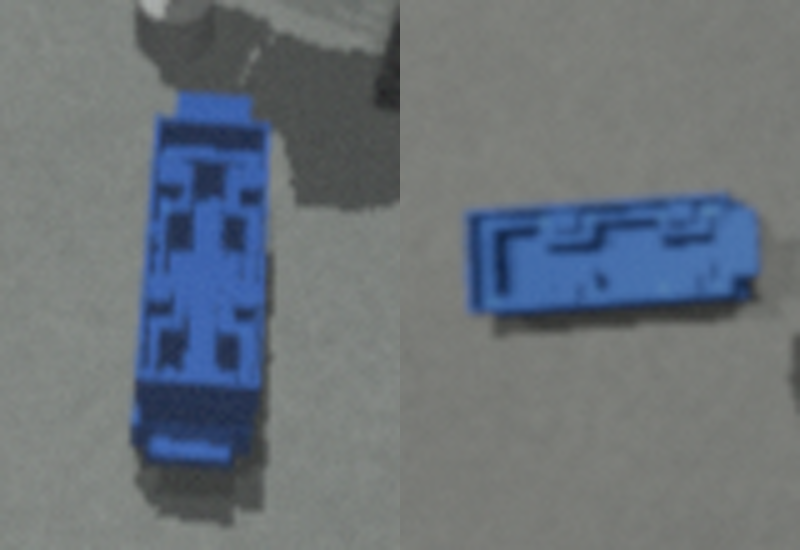

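The upper tray stands parallel and square on the loaded one. Its lip is at the far end (side crop 215,105) and the lower lip at the near end (190,450), so they are at opposite ends.

```bash
python3 -c "
from bench import arm
print(arm.job_done())"
```

```text
the job is handed in; nothing more can be done
None
```

The empty tray is on the loaded tray, turned end for end, and the job is handed in. Contact came at the expected lug height, the last pictures show it parallel and square, and the arm finished clear at about 12 s. The hand-in returned no verdict, and I did not re-check the bushings or bystanders after placing.

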